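Pulse the coffee grinder: size slide to coarse, bayonet lid held at half twist

TASK

Get the coffee grinder going for a coarse pulse: first push the size slide on its foot all the way to its stop at the big-dot (coarse) end, then set the loose black lid into the collar, lugs down through the two slots. Twist it clockwise (seen from above) against the return spring until its bar points at the two upright ribs on the collar, half way to the catch pins, never so far that it clicks into lock. Finish holding it: the program ends with the gripper still gripping the lid, fully down and at half twist, and the other things on the worktop left where they stand.

Things in the scene. Friction and masses are not known exactly. Their poses are not given: they have to be found in the camera images.
- grinder: Coffee grinder, fixed to the worktop. Origin on the worktop on the axis of its round body; z up, -x to its front. Black foot: x -140 to +45 mm, 136 mm wide, top 30 mm up; on it a round body 104 mm wide with a steel collar, rim 110 mm up. Three steel dots in front of the size slide: small at the right (-y, fine), big at the left (+y, coarse).
- collar_top (a point): Centre of the collar's opening, level with its rim, 110 mm above the worktop; axes as the grinder's. The opening is 68 mm across in a flange 6 mm thick, cut by two 22 mm wide slots at the grinder's front and back (-x, +x) that reach to radius 42 mm. Under the flange is a free channel in which the lid's lugs turn.
- front_slot (a point): Middle of the front slot, at rim height, 38 mm from the axis on the grinder's -x side; the other slot lies opposite.
- rib_front (a point): Top of the upright steel rib (5 mm wide, 34 mm high, standing 5 mm out) on the collar's outside that marks half twist: 37 degrees (0.65 rad) clockwise from the front slot, seen from above. Its twin stands opposite.
- pin_front (a point): Top of a small spring catch pin on the rim (7 mm wide, standing 2 mm up), 75 degrees clockwise from the front slot; its twin is opposite. The lid's ears first touch the pins at about 65 degrees of twist.
- size_slide (a joint): Travel of the size slide, m, along the grinder's +y (to the left as the robot sees it): 0 at the fine stop, 0.045 at the coarse stop (big dot). Takes about 2 N, stays where it is left; starts between 0 and 0.015.
- slide_grip (a point): Centre of the top of the size slide's upright steel grip: 24 mm along the grinder's x, 12 mm along its y, 26 mm high, with a flat 4 mm shoe (28x24 mm) at its foot. The top is 56.5 mm above the worktop, 105 mm in front (-x) of the grinder's axis and, at travel 0, 22.5 mm to its -y side. Axes as the grinder's.
- pulse_ring (a joint): Turn of the sprung switch ring in the channel, rad, clockwise from above, 0 at rest. The lid's lugs meet its dogs after about 0.2 rad of twist, then push it, so it reads about 0.2 less than the lid's twist. The spring resists with 0.06 N m at first, 0.14 N m at half twist, and turns a released lid back.
- lid: Loose black lid, about 130 g, upright on the worktop. Origin: centre of its underside; x along its bar. Plug 60 mm wide, 14 mm high; two lugs at its foot (+x, -x), 14 mm wide, 5 mm high, to radius 38 mm; disc 88 mm wide at 14-22 mm with an ear over each lug, to radius 50 mm. A half turn makes no difference. Seated, the origin is 96 mm above the worktop; twist 0: its x along the grinder's x.
- lid_bar (a point): Centre of the top of the lid's straight bar handle: 64 mm long (lid's x, in line with the lugs), 16 mm thick (y), standing from 22 to 57 mm above the lid's underside. Axes as the lid's.
- jar_nuts: Bystander: glass jar of nuts with a screw lid, 80 mm wide, 141 mm high. Origin under its middle. Leave it alone.
- canister: Bystander: white ceramic canister with a knobbed lid, 87 mm wide, 110 mm high. Origin under its middle. Leave it alone.
- mug: Bystander: pale mug, 88x128x100 mm. Origin under its middle. Leave it alone.
- teaspoon: Bystander: metal teaspoon, 137x28x13 mm, lying flat. Origin under its middle. Leave it alone.
- whisk: Bystander: balloon whisk, 295x58x58 mm, lying flat. Origin under its middle. Leave it alone.
There are look-alikes about, which are no part of the job. Leave any green or purple look-alike of the lid alone.

How it is judged:
By the outcome, as a careful person would: the job done as asked, in the order asked, and still so for the second after the job is handed in, while the arm keeps its last pose, push and grip.
It also fails if it takes over 51 s, if anything falls off the work surface, if the arm or the gripper's body presses on something with over 40 N, if the wrist force passes 120 N, or if a joint passes its speed limit or range.

ROBOT

A 6-joint arm with a two-finger parallel gripper is mounted at the origin on a cart in front of the work surface, level with it; the furniture and walls round the work are solid. World frame = base frame: x ahead of the robot, y to its left, z up, the work surface at z = 0. Lengths are in mm, angles in rad, forces in N, time in s.
With the tool pointing down it reaches from about 275 to 1000 mm from the base axis. Payload 8.4 kg.
Tool frame: the origin (TCP) lies midway between the tips of the shut fingers; the grasp point (between the pads) lies 19 mm behind it; z points along the fingers, y is the line along which they close (so a half turn about z gives the same grasp; the last joint's range is limited). The gripper opens to 85 mm and grips with 20 to 120 N. Pads are 22 mm wide; open, the fingers measure 114 mm over their backs; the gripper's body (76 mm by 85 mm) begins 54 mm behind the grasp point. The pads swing forward as they close: fully open they stand 13 mm farther back than shut.
Start: joints at [1.348, 0.353, 1.633, -0, 1.155, -0.002], TCP at [136.88, 609.829, 231.281] pointing down, gripper open.
Joint ranges: [-2.63, 2.63], [-0.92, 2.1], [0.06, 2.66], [-1.3, 4.44], [0, 2.69], [-3.02, 3.02]. Speed limits (rad/s): [2.22, 2.22, 2.79, 3.14, 3.14, 3.14].

INTERFACE

Orientations are given as [roll, pitch, yaw] about the fixed x, y, z axes, in that order (R = Rz(yaw) Ry(pitch) Rx(roll)).
In Python, from rig import r, imaging gives the robot as it stands. The module is installed in compiled form; this text tells all that it offers.
- The arm moves only by the tool arm_command, never from a script. Its argument "deltas" is a list of rows, each an object of numbers: "hand": the finger opening in mm, from 0 to 85.4; "tx", "ty", "tz": the shift along the tool's x, y, z in mm; "wx", "wy", "wz": the turn, a rotation vector about the tool's x, y, z in rad. A call has 1 to 8 rows; each row shifts and turns the commanded pose from where the row before left it, along the tool's axes as they then stand; what a row does not reach is not made up. A row lasts 1/8 s, in which the tool goes at most 62.5 mm and 10.7 degrees, less where a joint would pass 70% of its speed; a pose out of reach is approached as far as the arm can. A call with a gripper value outside its range is refused whole. The fingers move at their own pace and stop on an object; "squeeze" is the grip in N (left out, the last holds). Time passes only in rows, so rows that do not move let the fingers close. It gives the time, the measured TCP pose, the force, the opening and the grip force at its end, in the units of the state.
- r.sense(): the state, without advancing time (a new reading comes with each control period).
- imaging.grab_frame(name): name is "scene" or "top" or "wrist"; returns a dict with "image" (384x512x3 uint8, red, green, blue), "mtx" (3x3 intrinsics, pixels), "world_to_cam" (4x4, takes a point from world to camera coordinates). Camera axes: x right, y up, looking along -z (the intrinsics and any distortion apply to the point x, -y, -z); pixel columns grow to the right and rows downward; lengths in mm; the calibration is good to about 2 mm. A picture is of the moment at which its call begins. There is no depth.
- r.sign_off(): hands the job in; it is judged then, once.
The state is a dict: "clock": time; "qpos": joint angles; "qvel": joint speeds; "joint_efforts": joint torques, N m; "eef_pos": TCP position; "tcp_rot": TCP orientation; "contact_force": force on the tool from outside, world axes, zero at the start; "wrist_torque": the same for the moment, N m; "opening": opening from 0.0 (shut) to 1.0 (fully open); "grasp_force": force on a finger pad.
Only numpy, scipy, OpenCV 4.12 (cv2) and the standard library are available. Lean on these libraries where they do the work, as an engineer would, in place of code of your own. Each camera call takes 0.05 s, during which the arm holds its last target. There are 200 camera calls.

## Working session

There is one attempt and no reset: what is moved stays moved. The work goes in short steps, Python scripts to look and compute and a tool call to move; the robot and the scene stay as the last step left them, time stands still between calls to the robot, and variables do not carry over. Pictures are saved under pics/ and viewed, at most 10 in all, crops included, and the job is handed in when it is done.

Besides the shell and the picture viewer there is one more tool, called after ">>>" by a JSON object that holds its "op" and its "data". arm_command: Moves the arm, as the interface text tells. Its arguments: {"type":"object","properties":{"deltas":{"type":"array"},"squeeze":{"type":"number"}},"required":["deltas"]}

```bash
mkdir -p pics
python3 - <<'E'
from rig import r, imaging
import cv2,numpy as np
for n in ["scene","top"]:
    f=imaging.grab_frame(n); cv2.imwrite(f"pics/{n}0.png",cv2.cvtColor(f["image"],cv2.COLOR_RGB2BGR))
    np.savez(f"{n}0.npz",**f); print(n,f["mtx"].tolist(),f["world_to_cam"].round(3).tolist(),f.keys())
print(r.sense())
E
```

```text
scene [[441.81833597691036, 0.0, 257.0220662870671], [0.0, 441.81833597691036, 185.86084953397796], [0.0, 0.0, 1.0]] [[-0.936, -0.353, 0.003, 493.303], [0.313, -0.826, 0.468, -224.867], [-0.163, 0.439, 0.884, -1558.643], [0.0, 0.0, 0.0, 1.0]] dict_keys(['image', 'mtx', 'world_to_cam'])
top [[494.81467726388564, 0.0, 253.95454419611792], [0.0, 494.81467726388564, 191.86755328833834], [0.0, 0.0, 1.0]] [[-0.005, -1.0, -0.012, -19.484], [0.998, -0.006, 0.06, -518.715], [-0.06, -0.011, 0.998, -1552.036], [0.0, 0.0, 0.0, 1.0]] dict_keys(['image', 'mtx', 'world_to_cam'])
{'clock': 0.1, 'qpos': array([ 1.34762385e+00,  3.53580401e-01,  1.63402135e+00,  1.10057309e-05,
        1.15521573e+00, -2.37237937e-03]), 'qvel': array([-0.00098746, -0.00177923, -0.00137112, -0.00042944,  0.00070065,
       -0.00064697]), 'joint_efforts': array([-5.86725091e-04, -6.06355977e+01, -3.42816031e+01,  2.34860050e-05,
        4.01241530e-03,  4.07894254e-05]), 'eef_pos': array([136.77051801, 609.43126553, 230.65225186]), 'tcp_rot': array([-3.14036785e+00, -1.29692324e-05,  2.92078810e+00]), 'contact_force': array([ 0.92024337, -0.42798297,  0.19800748]), 'wrist_torque': array([0.00582349, 0.02478278, 0.02224024]), 'grasp_force': 0.0, 'opening': 1.002072510347748}
```

View pics/scene0.png

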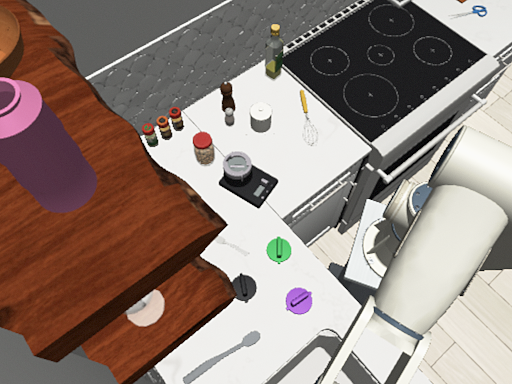

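View pics/top0.png

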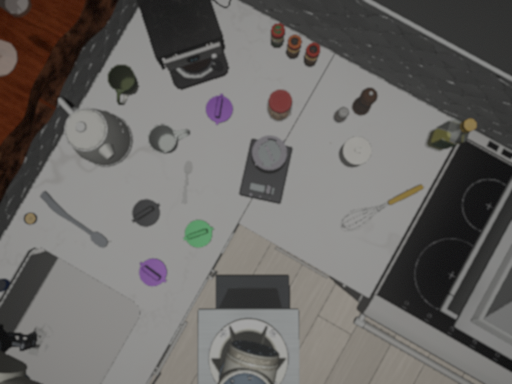

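The scene view shows the grinder around (240,178) and the black lid at (244,287). In the top view the grinder is at (268,165) with its foot front towards (262,195), and the lid is at (146,212), bar visible. The purple and green look-alikes sit at (219,109), (152,272) and (198,234).

```bash
cat > h.py <<'E'
import numpy as np,cv2
from rig import r, imaging
def grab(n,tag):
    f=imaging.grab_frame(n); np.savez(f"{n}{tag}.npz",**f); return f
def ray(f,uv):
    W=f["world_to_cam"];K=f["mtx"];R=W[:3,:3];t=W[:3,3]
    d=np.linalg.inv(K)@np.array([uv[0],uv[1],1.0]); d=d*[1,-1,-1]
    return -R.T@t, R.T@d
def plane(f,uv,z):
    c,d=ray(f,uv); return c+d*(z-c[2])/d[2]
def proj(f,p):
    W=f["world_to_cam"];q=W[:3,:3]@np.asarray(p,float)+W[:3,3]; q=q*[1,-1,-1]; q=f["mtx"]@q; return q[:2]/q[2]
def crop(f,x0,y0,x1,y1,s):
    return cv2.cvtColor(cv2.resize(f["image"][y0:y1,x0:x1],None,fx=s,fy=s,interpolation=cv2.INTER_CUBIC),cv2.COLOR_RGB2BGR)
def save(im,n): cv2.imwrite(f"pics/{n}.png",im)
E
python3 - <<'E'
from h import *
t=dict(np.load("top0.npz")); s=dict(np.load("scene0.npz"))
a=crop(t,235,130,300,208,7); b=crop(t,120,188,172,240,6)
c=crop(s,215,145,283,210,6)[:,:,:]
H=600; o=np.zeros((H,800,3),np.uint8)
a=cv2.resize(a,(390,468));o[:468,:390]=a   # 6x
o[:390,392:800]=c[:390,:408]; 
b=cv2.resize(b,(208,208));o[391:599,392:600]=b
save(o,"c1")
g=t["image"].astype(int)
# dark foot mask
m=((g.max(2)<60)).astype(np.uint8); m[:, :235]=0;m[:,300:]=0;m[:130]=0;m[206:]=0
cs,_=cv2.findContours(m,0,1)
for k in cs:
    if cv2.contourArea(k)>50: print("foot",cv2.contourArea(k),cv2.minAreaRect(k), [plane(t,p,30).round() for p in cv2.boxPoints(cv2.minAreaRect(k))])
m=((g.max(2)<75)).astype(np.uint8); m[:, :125]=0;m[:,168:]=0;m[:190]=0;m[235:]=0
cs,_=cv2.findContours(m,0,1)
for k in cs:
    if cv2.contourArea(k)>50: print("lid",cv2.contourArea(k),cv2.minAreaRect(k),cv2.minEnclosingCircle(k))
E
```

```text
foot 52.0 ((270.3861389160156, 168.8614044189453), (8.756326675415039, 30.249130249023438), 84.2894058227539) [array([599., -26.,  30.]), array([ 608., -121.,   30.]), array([ 581., -123.,   30.]), array([572., -29.,  30.])]
lid 472.5 ((145.50001525878906, 212.50003051757812), (24.59674644470215, 24.59674835205078), 26.56505012512207) ((146.0, 212.5), 14.151071548461914)
```

View pics/c1.png

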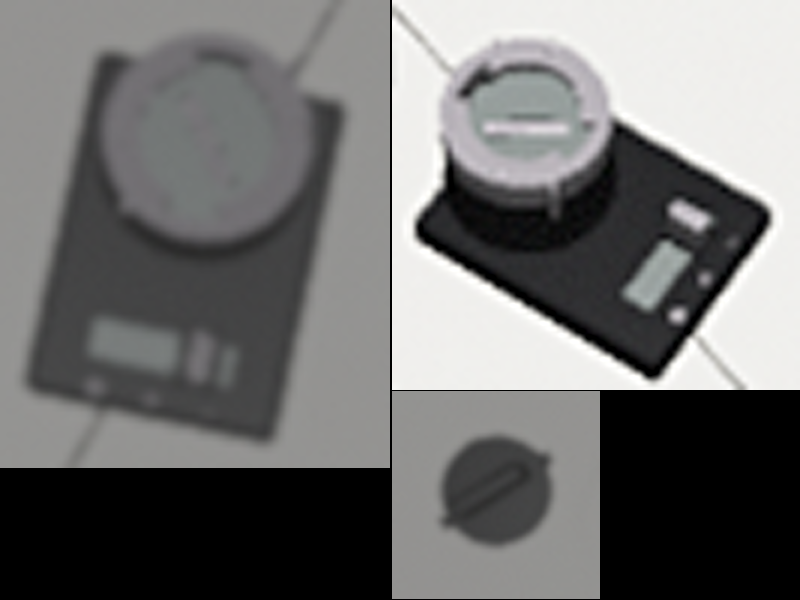

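The crop (6x, top view from (235,130)) shows the foot's corners at about (28,388), (272,440), (342,102) and (100,52), and the rim centred near (207,138). The slide grip is at (202,357), on the fine side with a gap to its right, and the big dot is at (95,386). The lid's bar and ears run up to the right at about 30°.

Run:
```python
from h import *
t=dict(np.load("top0.npz")); s=dict(np.load("scene0.npz"))
def P(f,U,V,x0,y0,z,k=6): return plane(f,((U+.5)/k-.5+x0,(V+.5)/k-.5+y0),z)
T=lambda U,V,z:P(t,U,V,235,130,z)
fl,fr,br,bl=T(28,388,30),T(272,440,30),T(342,102,30),T(100,52,30)
print("foot",[p.round(1) for p in (fl,fr,br,bl)])
print("width",np.linalg.norm(fl-fr),np.linalg.norm(bl-br),"len",np.linalg.norm(fl-bl),np.linalg.norm(fr-br))
ax=(bl-fl+br-fr)[:2]; yaw=np.arctan2(ax[1],ax[0]); w=(fl-fr)[:2]+(bl-br)[:2]; print("yaw",yaw,np.arctan2(w[1],w[0])-np.pi/2)
# rim ellipse fit
for n,f,box in (("top",t,(245,130,300,175)),("scene",s,(219,147,262,185))):
    g=f["image"].astype(int);m=(g[...,0]+g[...,2]-2*g[...,1])
    mm=((m>8)).astype(np.uint8);k=np.zeros_like(mm);x0,y0,x1,y1=box;k[y0:y1,x0:x1]=1;mm*=k
    cs,_=cv2.findContours(mm,0,1);c=max(cs,key=cv2.contourArea);e=cv2.fitEllipse(cv2.convexHull(c));print(n,"rim",e,plane(f,e[0],110).round(1),"diam mm",np.linalg.norm(plane(f,(e[0][0]-e[1][1]/2,e[0][1]),110)-plane(f,(e[0][0]+e[1][1]/2,e[0][1]),110)))
m=fl+fr; c=(fl+fr)[:2]/2; a=(ax/np.linalg.norm(ax)); print("axis from foot front",c+a*140, "from back",(bl+br)[:2]/2-a*45)
print("grip top",T(202,354,56.5), "big dot",T(95,386,30))
S=lambda U,V,z:P(s,U-392,V,215,145,z)
print("scene rim centre",S(526,123,110),"grip top",S(690,210,56.5),"bigdot",S(678,316,30),"foot fl,fr",S(655,380,30),S(772,215,30))
# lid
for n,f,b in (("top",t,(125,190,168,235)),("scene",s,(228,270,262,305))):
    g=cv2.resize(f["image"][b[1]:b[3],b[0]:b[2]],None,fx=8,fy=8,interpolation=cv2.INTER_CUBIC)
    g=g.max(2);_,m=cv2.threshold(g,0,255,cv2.THRESH_BINARY_INV+cv2.THRESH_OTSU)
    c=max(cv2.findContours(m,0,1)[0],key=cv2.contourArea)
    M=cv2.moments(m,True);U,V=M['m10']/M['m00'],M['m01']/M['m00']
    print(n,"lid centre z18",P(f,U,V,b[0],b[1],18,8).round(1),"z22",P(f,U,V,b[0],b[1],22,8).round(1))
    pts=np.array([P(f,p[0][0],p[0][1],b[0],b[1],20,8)[:2] for p in c]);ctr=P(f,U,V,b[0],b[1],20,8)[:2]
    d=pts-ctr;rr=np.hypot(*d.T);i=rr>np.percentile(rr,50)+3;an=np.arctan2(d[i,1],d[i,0]);print(" radius",np.median(rr),rr.max(),"yaw",np.angle(np.mean(np.exp(2j*an)))/2)
```

```text
foot [array([510.5,  23.6,  30. ]), array([ 482.6, -103.7,   30. ]), array([ 660., -142.,   30.]), array([687.4, -15. ,  30. ])]
width 130.35287927505104 129.95964334621502 len 181.08100496412698 181.5341434752699
yaw -0.21345617214845575 -0.21433532872415562Traceback (most recent call last):
  File "<stdin>", line 13, in <module>
ValueError: max() iterable argument is empty
```

Run:
```python
from h import *
t=dict(np.load("top0.npz")); s=dict(np.load("scene0.npz"))
def P(f,U,V,x0,y0,z,k=6): return plane(f,((U+.5)/k-.5+x0,(V+.5)/k-.5+y0),z)
T=lambda U,V,z:P(t,U,V,235,130,z)
fl,fr,br,bl=T(28,388,30),T(272,440,30),T(342,102,30),T(100,52,30)
a=np.array([np.cos(-.2135),np.sin(-.2135)])
print("axis from front",(fl+fr)[:2]/2+a*140,"back",(bl+br)[:2]/2-a*45)
for n,c,w in (("top",T(207,138,110),T(312,138,110)),):print(n,"rim centre",c,"radius",np.linalg.norm(c-w))
print("grip top",T(202,354,56.5), "big dot",T(95,386,30))
S=lambda U,V,z:P(s,U-392,V,215,145,z)
print("scene rim centre",S(526,123,110),"rad",np.linalg.norm(S(441,123,110)-S(611,123,110))/2,"grip top",S(690,210,56.5),"bigdot",S(678,316,30),"foot fl,fr",S(655,380,30),S(772,215,30))
for n,f,b in (("top",t,(125,190,168,235)),("scene",s,(228,270,262,305))):
    g=cv2.resize(f["image"][b[1]:b[3],b[0]:b[2]],None,fx=8,fy=8,interpolation=cv2.INTER_CUBIC)
    g=g.max(2);_,m=cv2.threshold(g,0,255,cv2.THRESH_BINARY_INV+cv2.THRESH_OTSU)
    c=max(cv2.findContours(m,0,1)[0],key=cv2.contourArea)
    m[:]=0;cv2.drawContours(m,[c],-1,255,-1)
    M=cv2.moments(m,True);U,V=M['m10']/M['m00'],M['m01']/M['m00']
    print(n,"lid centre z20",P(f,U,V,b[0],b[1],20,8).round(1))
    pts=np.array([P(f,p[0][0],p[0][1],b[0],b[1],20,8)[:2] for p in c]);ctr=P(f,U,V,b[0],b[1],20,8)[:2]
    d=pts-ctr;rr=np.hypot(*d.T);i=rr>np.percentile(rr,50)+3;an=np.arctan2(d[i,1],d[i,0]);print(" radius",np.median(rr),rr.max(),"yaw",np.angle(np.mean(np.exp(2j*an)))/2)
```

```text
axis from front [633.35748938 -69.73617411] back [629.75047848 -68.94602809]
top rim centre [630.29563951 -69.3677956  110.        ] radius 52.27492123690777
grip top [526.0161856  -67.05619502  56.5       ] big dot [511.34732804 -11.4660368   30.        ]
scene rim centre [628.43938541 -62.2249379  110.        ] rad 51.01366041785978 grip top [525.07234704 -69.08564573  56.5       ] bigdot [510.97959781 -10.95837461  30.        ] foot fl,fr [508.96140293  34.39487803  30.        ] [480.61478225 -97.66831424  30.        ]
top lid centre z20 [455.2 320.1  20. ]
 radius 43.11957677246306 49.88109855524346 yaw -1.0064042168933687
scene lid centre z20 [460.8 326.8  20. ]
 radius 48.51062888117676 68.86442383951314 yaw 1.1659272624563333
```

>>> {"op": "arm_command", "data": {"deltas": [{"hand": 0, "tx": -20, "ty": -24}, {"tx": -33, "ty": -38}, {"tx": -33, "ty": -38}, {"tx": -33, "ty": -38}, {"tx": -33, "ty": -38}, {"tx": -33, "ty": -38}, {"tx": -33, "ty": -38}, {"tx": -33, "ty": -38}], "squeeze": 30}}

```text
schema error: expected keys hand, tx, ty, tz, wx, wy, wz
```

>>> {"op": "arm_command", "data": {"deltas": [{"tx": -33, "ty": -38}, {"tx": -33, "ty": -38}, {"tx": -33, "ty": -38}, {"tx": -33, "ty": -38}, {"tx": -33, "ty": -38}, {"tx": -33, "ty": -38}, {"tx": -33, "ty": -38}, {"tx": -20, "ty": -24}]}}

```text
schema error: expected keys hand, tx, ty, tz, wx, wy, wz
```

Run:
```python
from h import *
f=grab("wrist",1); save(cv2.cvtColor(f["image"],cv2.COLOR_RGB2BGR),"w1")
s=r.sense();print(s["clock"],s["eef_pos"],s["tcp_rot"],s["opening"],s["qpos"],s["contact_force"])
print(f["world_to_cam"].round(2).tolist(),f["mtx"][0])
for p in ((631,-69,110),(526,-67,56.5),(511,-11,30),(483,-104,30)): print(proj(f,p))
```

```text
0.15 [136.80670417 609.47713219 230.74982033] [-3.14053184e+00  6.14930024e-05  2.92087012e+00] 0.9981617013090289 [ 1.34762430e+00  3.53485974e-01  1.63393120e+00 -7.00534748e-05
  1.15523614e+00 -2.42115365e-03] [ 0.24658568  0.18207096 -0.28645071]
[[0.22, 0.98, -0.0, -624.19], [-0.92, 0.21, -0.33, 42.42], [-0.32, 0.07, 0.95, -382.27], [0.0, 0.0, 0.0, 1.0]] [271.29510315   0.         258.81900625]
[-51.03469585 523.75190741]
[-51.93448762 450.41434914]
[-15.25450949 424.4555987 ]
[-67.4432166 422.0087716]
```

>>> {"op": "arm_command", "data": {"deltas": [{"hand": 0, "tx": -20, "ty": -24, "tz": 0, "wx": 0, "wy": 0, "wz": 0}, {"hand": 0, "tx": -33, "ty": -38, "tz": 0, "wx": 0, "wy": 0, "wz": 0}, {"hand": 0, "tx": -33, "ty": -38, "tz": 0, "wx": 0, "wy": 0, "wz": 0}, {"hand": 0, "tx": -33, "ty": -38, "tz": 0, "wx": 0, "wy": 0, "wz": 0}, {"hand": 0, "tx": -33, "ty": -38, "tz": 0, "wx": 0, "wy": 0, "wz": 0}, {"hand": 0, "tx": -33, "ty": -38, "tz": 0, "wx": 0, "wy": 0, "wz": 0}, {"hand": 0, "tx": -33, "ty": -38, "tz": 0, "wx": 0, "wy": 0, "wz": 0}, {"hand": 0, "tx": -33, "ty": -38, "tz": 0, "wx": 0, "wy": 0, "wz": 0}], "squeeze": 30}}

```text
clock: 1.15
eef_pos: [318.7, 270.4, 231.3]
tcp_rot: [3.141, 0.0, 2.921]
contact_force: [0.9, 1.2, -0.3]
opening: 0.0
grasp_force: 0.0
```

>>> {"op": "arm_command", "data": {"deltas": [{"hand": 0, "tx": -33, "ty": -38, "tz": 0, "wx": 0, "wy": 0, "wz": 0}, {"hand": 0, "tx": -33, "ty": -38, "tz": 0, "wx": 0, "wy": 0, "wz": 0}, {"hand": 0, "tx": -33, "ty": -38, "tz": 0, "wx": 0, "wy": 0, "wz": 0}, {"hand": 0, "tx": -33, "ty": -38, "tz": 0, "wx": 0, "wy": 0, "wz": 0}, {"hand": 0, "tx": -33, "ty": -38, "tz": 0, "wx": 0, "wy": 0, "wz": 0}, {"hand": 0, "tx": -33, "ty": -38, "tz": 0, "wx": 0, "wy": 0, "wz": 0}, {"hand": 0, "tx": -33, "ty": -38, "tz": 0, "wx": 0, "wy": 0, "wz": 0}, {"hand": 0, "tx": -20, "ty": -24, "tz": 0, "wx": 0, "wy": 0, "wz": 0}]}}

```text
clock: 2.15
eef_pos: [500.4, -68.1, 231.1]
tcp_rot: [-3.141, 0.0, 2.919]
contact_force: [-0.6, 0.3, -0.0]
opening: -0.003
grasp_force: 0.0
```

Run:
```python
from h import *
f=grab("wrist",1); save(cv2.cvtColor(f["image"],cv2.COLOR_RGB2BGR),"w1")
s=r.sense();print(s["clock"],s["eef_pos"],s["tcp_rot"],s["opening"],s["qpos"],s["contact_force"])
for p in ((631,-69,110),(526,-67,56.5),(511,-11,30),(483,-104,30)): print(proj(f,p))
```

```text
2.2 [501.93622946 -70.22120828 231.28638623] [-3.14015215e+00  1.84590927e-03  2.91952342e+00] -0.003093340593182926 [-1.40886077e-01  1.67667756e-01  1.88313160e+00 -1.78905081e-03
  1.08907095e+00 -1.48878433e+00] [ 2.09081584 -1.72419274  0.25061055]
[282.75690622 289.41087135]
[264.38592481 192.20825077]
[303.52789409 165.98099067]
[228.89711607 160.90314988]
```

View pics/w1.png

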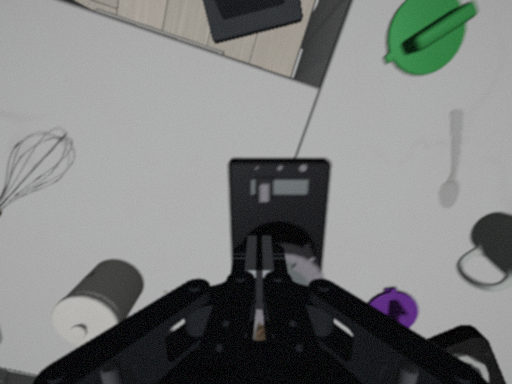

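The wrist view shows the slide grip at (264,193) and the foot's front right corner at (229,161). Both are within a pixel of the projections of my estimates, so I'll act on them.

>>> {"op": "arm_command", "data": {"deltas": [{"hand": 0, "tx": -21, "ty": -24, "tz": 0, "wx": 0, "wy": 0, "wz": -0.008}, {"hand": 0, "tx": 0, "ty": 0, "tz": 50, "wx": 0, "wy": 0, "wz": 0}, {"hand": 0, "tx": 0, "ty": 0, "tz": 50, "wx": 0, "wy": 0, "wz": 0}, {"hand": 0, "tx": 0, "ty": 0, "tz": 50, "wx": 0, "wy": 0, "wz": 0}, {"hand": 0, "tx": 0, "ty": 0, "tz": 39, "wx": 0, "wy": 0, "wz": 0}, {"hand": 0, "tx": 0, "ty": 0, "tz": 0, "wx": 0, "wy": 0, "wz": 0}]}}

```text
clock: 2.95
eef_pos: [512.4, -93.4, 39.9]
tcp_rot: [-3.141, -0.006, 2.929]
contact_force: [0.5, 0.8, 0.6]
opening: -0.003
grasp_force: 0.0
```

>>> {"op": "arm_command", "data": {"deltas": [{"hand": 0, "tx": -5, "ty": 4, "tz": -1, "wx": 0, "wy": 0, "wz": 0}, {"hand": 0, "tx": 0, "ty": 7, "tz": 0, "wx": 0, "wy": 0, "wz": 0}, {"hand": 0, "tx": 0, "ty": 7, "tz": 0, "wx": 0, "wy": 0, "wz": 0}, {"hand": 0, "tx": 0, "ty": 7, "tz": 0, "wx": 0, "wy": 0, "wz": 0}, {"hand": 0, "tx": 0, "ty": 7, "tz": 0, "wx": 0, "wy": 0, "wz": 0}, {"hand": 0, "tx": 0, "ty": 7, "tz": 0, "wx": 0, "wy": 0, "wz": 0}, {"hand": 0, "tx": 0, "ty": 3, "tz": 0, "wx": 0, "wy": 0, "wz": 0}]}}

```text
clock: 3.82
eef_pos: [528.6, -53.5, 43.2]
tcp_rot: [-3.142, -0.0, 2.929]
contact_force: [-0.9, -0.4, 0.5]
opening: -0.004
grasp_force: 0.8
```

>>> {"op": "arm_command", "data": {"deltas": [{"hand": 0, "tx": 0, "ty": 2, "tz": 0, "wx": 0, "wy": 0, "wz": 0}, {"hand": 0, "tx": 0, "ty": 2, "tz": 0, "wx": 0, "wy": 0, "wz": 0}]}}

```text
clock: 4.08
eef_pos: [529.4, -50.1, 43.2]
tcp_rot: [-3.141, -0.0, 2.929]
contact_force: [0.3, -1.8, 0.3]
opening: 0.001
grasp_force: 0.8
```

>>> {"op": "arm_command", "data": {"deltas": [{"hand": 0, "tx": 0, "ty": 2, "tz": 0, "wx": 0, "wy": 0, "wz": 0}, {"hand": 0, "tx": 0, "ty": 2, "tz": 0, "wx": 0, "wy": 0, "wz": 0}, {"hand": 0, "tx": 0, "ty": 1, "tz": 0, "wx": 0, "wy": 0, "wz": 0}]}}

```text
clock: 4.45
eef_pos: [530.5, -45.1, 43.2]
tcp_rot: [-3.142, -0.0, 2.929]
contact_force: [0.2, -1.4, 0.4]
opening: -0.001
grasp_force: 0.8
```

>>> {"op": "arm_command", "data": {"deltas": [{"hand": 0, "tx": 0, "ty": 1, "tz": 0, "wx": 0, "wy": 0, "wz": 0}, {"hand": 0, "tx": 0, "ty": 0, "tz": 0, "wx": 0, "wy": 0, "wz": 0}]}}

```text
clock: 4.7
eef_pos: [530.7, -44.2, 43.3]
tcp_rot: [3.142, -0.0, 2.929]
contact_force: [-0.3, -0.5, 0.4]
opening: -0.001
grasp_force: 0.4
```

>>> {"op": "arm_command", "data": {"deltas": [{"hand": 0, "tx": 0, "ty": 2, "tz": 0, "wx": 0, "wy": 0, "wz": 0}, {"hand": 0, "tx": 0, "ty": 1, "tz": 0, "wx": 0, "wy": 0, "wz": 0}]}}

```text
clock: 4.95
eef_pos: [531.2, -42.2, 43.3]
tcp_rot: [-3.14, -0.0, 2.93]
contact_force: [-2.1, -11.7, 2.1]
opening: 0.004
grasp_force: 6.2
```

>>> {"op": "arm_command", "data": {"deltas": [{"hand": 0, "tx": 0, "ty": 1, "tz": 0, "wx": 0, "wy": 0, "wz": 0}, {"hand": 0, "tx": 0, "ty": 1, "tz": 0, "wx": 0, "wy": 0, "wz": 0}]}}

```text
clock: 5.2
eef_pos: [531.3, -41.7, 43.3]
tcp_rot: [-3.138, -0.0, 2.931]
contact_force: [-3.9, -23.2, 2.1]
opening: -0.001
grasp_force: 11.6
```

Run:
```python
from h import *
f=grab("wrist",2);s=r.sense();print(s["eef_pos"],s["contact_force"])
a=np.array([np.cos(-.2135),np.sin(-.2135)]);n=np.array([-a[1],a[0]])
q=(s["eef_pos"][:2]-[631,-69]);print("a",q@a,"n",q@n)
g=crop(f,200,130,350,240,5);save(g,"w2")
```

```text
[531.22339755 -41.78442483  43.27001309] [ -3.28861198 -21.0946076    1.06638762]
a -103.27768922611207 n 5.4568155776515646
```

View pics/w2.png

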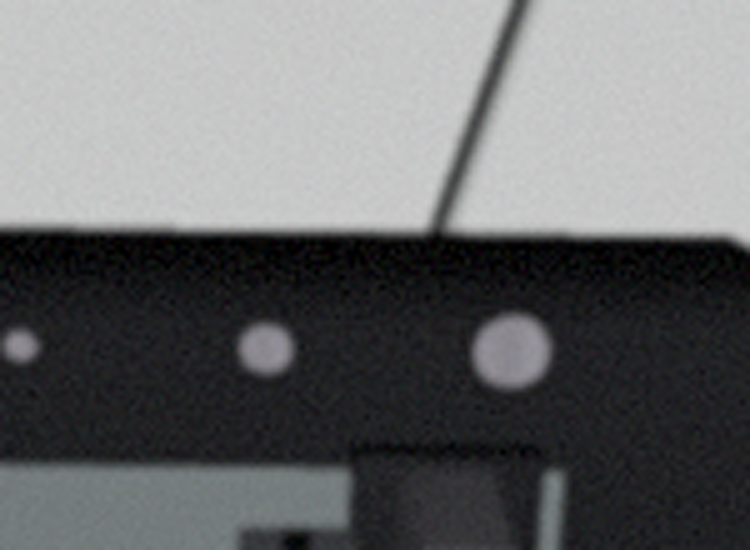

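The crop shows the grip beyond the big dot's side and the shoe near the slot's coarse end at (545,510). Together with the force rising to 23 N, the stop is reached. Next I back off, rise and go to the lid.

>>> {"op": "arm_command", "data": {"deltas": [{"hand": 0, "tx": 0, "ty": -10, "tz": 0, "wx": 0, "wy": 0, "wz": 0}, {"hand": 0, "tx": 0, "ty": -4, "tz": -15, "wx": 0, "wy": 0, "wz": 0}, {"hand": 0, "tx": 0, "ty": 0, "tz": -50, "wx": 0, "wy": 0, "wz": 0}, {"hand": 0, "tx": 0, "ty": 0, "tz": -50, "wx": 0, "wy": 0, "wz": 0}, {"hand": 0, "tx": 0, "ty": 0, "tz": -40, "wx": 0, "wy": 0, "wz": 0}, {"hand": 0, "tx": 0, "ty": 0, "tz": 0, "wx": 0, "wy": 0, "wz": 0}]}}

```text
clock: 6.0
eef_pos: [531.1, -53.0, 202.7]
tcp_rot: [3.14, 0.007, 2.929]
contact_force: [0.3, -0.6, -0.5]
opening: -0.0
grasp_force: 0.0
```

Run:
```python
from h import *
f=grab("wrist",3);print(r.sense()["eef_pos"])
save(crop(f,190,120,350,240,5),"w3")
a=np.array([np.cos(-.2135),np.sin(-.2135)]);n=np.array([-a[1],a[0]]);o=np.array([631,-69])
for t in (0,.035,45): print("grip travel",t,(proj(f,[*(o-105*a+(t-22.5)*n),56.5])-[190,120])*5)
for y in (45,-45): print("rim edge", (proj(f,[*(o-105*a+y*n),30])-[190,120])*5)
```

```text
[529.81353199 -52.88139124 200.47819141]
grip travel 0 [267.14316202 275.44017491]
grip travel 0.035 [267.30135981 275.44006932]
grip travel 45 [470.4882774 275.3044506]
rim edge [554.3966385  245.40472664]
rim edge [178.95707236 245.6412013 ]
```

View pics/w3.png

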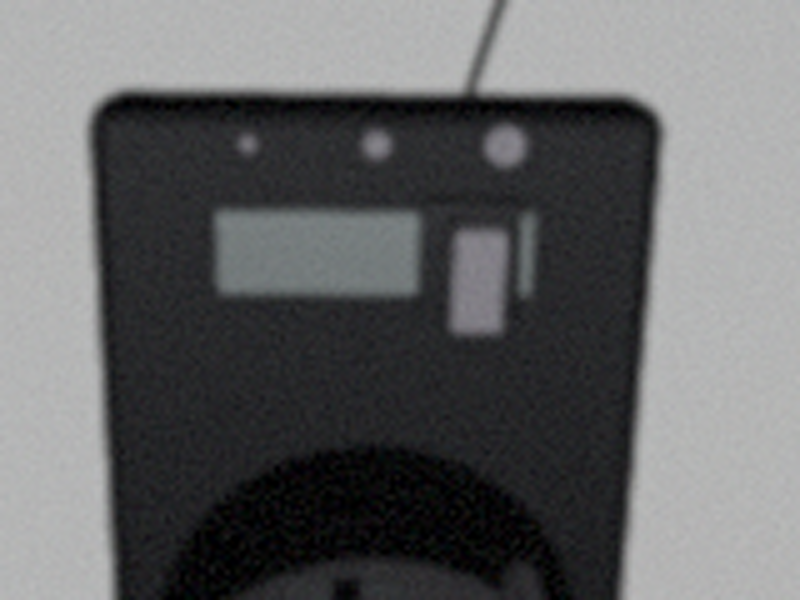

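The grip sits at (478,281) against (470,275) predicted for travel 45, so it stands at the coarse stop. The foot is about 2 mm further along +n and 1.3 mm along +a than estimated. Now to the lid.

>>> {"op": "arm_command", "data": {"deltas": [{"hand": 85, "tx": 15.5, "ty": 40, "tz": 0, "wx": 0, "wy": 0, "wz": 0}, {"hand": 85, "tx": 15.5, "ty": 40, "tz": 0, "wx": 0, "wy": 0, "wz": 0}, {"hand": 85, "tx": 15.5, "ty": 40, "tz": 0, "wx": 0, "wy": 0, "wz": 0}, {"hand": 85, "tx": 15.5, "ty": 40, "tz": 0, "wx": 0, "wy": 0, "wz": 0}, {"hand": 85, "tx": 15.5, "ty": 40, "tz": 0, "wx": 0, "wy": 0, "wz": 0}, {"hand": 85, "tx": 15.5, "ty": 40, "tz": 0, "wx": 0, "wy": 0, "wz": 0}, {"hand": 85, "tx": 15.5, "ty": 40, "tz": 0, "wx": 0, "wy": 0, "wz": 0}, {"hand": 85, "tx": 15.5, "ty": 40, "tz": 0, "wx": 0, "wy": 0, "wz": 0}]}}

```text
clock: 7.05
eef_pos: [474.0, 287.0, 197.1]
tcp_rot: [-3.14, -0.002, 2.929]
contact_force: [0.5, 0.1, -0.8]
opening: 0.995
grasp_force: 0.0
```

>>> {"op": "arm_command", "data": {"deltas": [{"hand": 85, "tx": 0, "ty": 0, "tz": 0, "wx": 0, "wy": 0, "wz": 0.16}, {"hand": 85, "tx": 0, "ty": 0, "tz": 0, "wx": 0, "wy": 0, "wz": 0.16}, {"hand": 85, "tx": 0, "ty": 0, "tz": 0, "wx": 0, "wy": 0, "wz": 0.16}, {"hand": 85, "tx": 0, "ty": 0, "tz": 0, "wx": 0, "wy": 0, "wz": 0.16}, {"hand": 85, "tx": 0, "ty": 0, "tz": 0, "wx": 0, "wy": 0, "wz": 0.154}, {"hand": 85, "tx": 0, "ty": 0, "tz": 0, "wx": 0, "wy": 0, "wz": 0}, {"hand": 85, "tx": 0, "ty": 0, "tz": 0, "wx": 0, "wy": 0, "wz": 0}]}}

```text
clock: 7.92
eef_pos: [474.8, 285.7, 197.6]
tcp_rot: [-3.14, -0.0, 2.138]
contact_force: [0.2, 1.1, 0.1]
opening: 0.997
grasp_force: 0.0
```

Run:
```python
from h import *
f=grab("wrist",4);s=r.sense();print(s["clock"],s["eef_pos"],s["tcp_rot"],s["opening"])
save(cv2.cvtColor(f["image"],cv2.COLOR_RGB2BGR),"w4")
for p in ((455.2,320.1,20),(455.2,320.1,57),(*s["eef_pos"][:2],57)): print(proj(f,p))
```

```text
7.975 [474.92569104 285.80962713 197.83505892] [-3.14073048e+00 -1.21072547e-04  2.13757705e+00] 0.9923778191936345
[260.59940565 139.7016116 ]
[260.80422449 144.61967634]
[259.11173555 180.90423805]
```

View pics/w4.png

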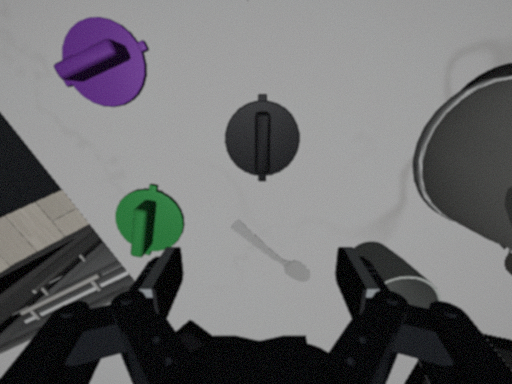

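The black lid's disc is centred near (262,137), its ears are at (263,98) and (262,178), and its bar is vertical in the image. That is within 2 mm of the prediction (261,140).

Run:
```python
from h import *
f=dict(np.load("wrist4.npz"));b=(215,85,310,195)
g=cv2.resize(f["image"][b[1]:b[3],b[0]:b[2]],None,fx=4,fy=4,interpolation=cv2.INTER_CUBIC).max(2)
_,m=cv2.threshold(g,0,255,cv2.THRESH_BINARY_INV+cv2.THRESH_OTSU)
c=max(cv2.findContours(m,0,1)[0],key=cv2.contourArea)
W=lambda U,V,z:plane(f,((U+.5)/4-.5+b[0],(V+.5)/4-.5+b[1]),z)
pts=np.array([W(*p[0],18)[:2] for p in c])
from scipy.optimize import least_squares
ctr=pts.mean(0);rad=44
for _ in range(4):
    k=abs(np.hypot(*(pts-ctr).T)-rad)<2.5
    x=least_squares(lambda x:np.hypot(*(pts[k]-x[:2]).T)-x[2],[*ctr,rad]).x;ctr,rad=x[:2],x[2]
print("circle",x)
d=pts-ctr;rr=np.hypot(*d.T);i=rr>47;an=np.arctan2(d[i,1],d[i,0]);print("ear max",rr.max(),"yaw",np.angle(np.mean(np.exp(2j*an)))/2)
for s in (1,-1):
    u=np.array([np.cos(2.137),np.sin(2.137)])*s; j=i&(d@u>0); print("ear",pts[j].mean(0))
```

```text
circle [456.45267663 321.01021079  43.9101319 ]
ear max 50.837003197432054 yaw -1.0053211326609583
ear [429.91922053 362.82120777]
ear [483.0430173  279.11096428]
```

>>> {"op": "arm_command", "data": {"deltas": [{"hand": 50, "tx": 39.6, "ty": 3.3, "tz": 0, "wx": 0, "wy": 0, "wz": 0}, {"hand": 50, "tx": 0, "ty": 0, "tz": 50, "wx": 0, "wy": 0, "wz": 0}, {"hand": 50, "tx": 0, "ty": 0, "tz": 50, "wx": 0, "wy": 0, "wz": 0}, {"hand": 50, "tx": 0, "ty": 0, "tz": 40, "wx": 0, "wy": 0, "wz": 0}, {"hand": 50, "tx": 0, "ty": 0, "tz": 20, "wx": 0, "wy": 0, "wz": 0}, {"hand": 50, "tx": 0, "ty": 0, "tz": 0, "wx": 0, "wy": 0, "wz": 0}, {"hand": 50, "tx": 0, "ty": 0, "tz": 0, "wx": 0, "wy": 0, "wz": 0}]}}

```text
clock: 8.85
eef_pos: [457.4, 321.5, 39.0]
tcp_rot: [3.141, -0.0, 2.136]
contact_force: [-0.2, 0.6, 1.5]
opening: 0.583
grasp_force: 0.0
```

>>> {"op": "arm_command", "data": {"deltas": [{"hand": 50, "tx": 0, "ty": -1, "tz": 11, "wx": 0, "wy": 0, "wz": 0}, {"hand": 50, "tx": 0, "ty": 0, "tz": 0, "wx": 0, "wy": 0, "wz": 0}, {"hand": 0, "tx": 0, "ty": 0, "tz": 0, "wx": 0, "wy": 0, "wz": 0}, {"hand": 0, "tx": 0, "ty": 0, "tz": 0, "wx": 0, "wy": 0, "wz": 0}, {"hand": 0, "tx": 0, "ty": 0, "tz": 0, "wx": 0, "wy": 0, "wz": 0}, {"hand": 0, "tx": 0, "ty": 0, "tz": 0, "wx": 0, "wy": 0, "wz": 0}, {"hand": 0, "tx": 0, "ty": 0, "tz": 0, "wx": 0, "wy": 0, "wz": 0}], "squeeze": 70}}

```text
clock: 9.72
eef_pos: [456.3, 320.8, 27.6]
tcp_rot: [3.141, 0.0, 2.135]
contact_force: [0.0, -0.5, 5.7]
opening: 0.175
grasp_force: 69.0
```

Run:
```python
from h import *
s=r.sense();print(s["clock"],s["eef_pos"],s["tcp_rot"],s["opening"]*85.4,s["grasp_force"],s["contact_force"])
```

```text
9.725 [456.27588841 320.75111224  27.63866881] [3.14103167e+00 1.27376436e-05 2.13484465e+00] 14.910503625728236 68.95830631256104 [ 0.02869065 -0.50592494  5.70347106]
```

>>> {"op": "arm_command", "data": {"deltas": [{"hand": 0, "tx": 0, "ty": 0, "tz": -20, "wx": 0, "wy": 0, "wz": 0}, {"hand": 0, "tx": 0, "ty": 0, "tz": -50, "wx": 0, "wy": 0, "wz": 0}, {"hand": 0, "tx": 0, "ty": 0, "tz": -50, "wx": 0, "wy": 0, "wz": 0}, {"hand": 0, "tx": 0, "ty": 0, "tz": -52, "wx": 0, "wy": 0, "wz": -0.158}, {"hand": 0, "tx": 0, "ty": 0, "tz": 0, "wx": 0, "wy": 0, "wz": -0.159}, {"hand": 0, "tx": 0, "ty": 0, "tz": 0, "wx": 0, "wy": 0, "wz": -0.159}, {"hand": 0, "tx": 0, "ty": 0, "tz": 0, "wx": 0, "wy": 0, "wz": -0.159}, {"hand": 0, "tx": 0, "ty": 0, "tz": 0, "wx": 0, "wy": 0, "wz": -0.159}]}}

```text
clock: 10.72
eef_pos: [455.6, 320.3, 198.8]
tcp_rot: [-3.141, -0.001, 2.934]
contact_force: [-0.3, 0.0, -1.2]
opening: 0.179
grasp_force: 68.6
```

>>> {"op": "arm_command", "data": {"deltas": [{"hand": 0, "tx": -20, "ty": -20, "tz": 0, "wx": 0, "wy": 0, "wz": 0}, {"hand": 0, "tx": -36, "ty": -38, "tz": 0, "wx": 0, "wy": 0, "wz": 0}, {"hand": 0, "tx": -36, "ty": -38, "tz": 0, "wx": 0, "wy": 0, "wz": 0}, {"hand": 0, "tx": -36, "ty": -38, "tz": 0, "wx": 0, "wy": 0, "wz": 0}, {"hand": 0, "tx": -36, "ty": -38, "tz": 0, "wx": 0, "wy": 0, "wz": 0}, {"hand": 0, "tx": -36, "ty": -38, "tz": 0, "wx": 0, "wy": 0, "wz": 0}, {"hand": 0, "tx": -36, "ty": -38, "tz": 0, "wx": 0, "wy": 0, "wz": 0}, {"hand": 0, "tx": -36, "ty": -38, "tz": 0, "wx": 0, "wy": 0, "wz": 0}]}}

```text
clock: 11.72
eef_pos: [661.8, -17.9, 198.7]
tcp_rot: [-3.142, -0.001, 2.929]
contact_force: [0.7, 0.5, -0.8]
opening: 0.173
grasp_force: 68.6
```

>>> {"op": "arm_command", "data": {"deltas": [{"hand": 0, "tx": -36, "ty": -36, "tz": 0, "wx": 0, "wy": 0, "wz": 0}, {"hand": 0, "tx": -20, "ty": -20, "tz": 0, "wx": 0, "wy": 0, "wz": 0}, {"hand": 0, "tx": 0, "ty": 0, "tz": 0, "wx": 0, "wy": 0, "wz": 0}, {"hand": 0, "tx": 0, "ty": 0, "tz": 0, "wx": 0, "wy": 0, "wz": 0}]}}

```text
clock: 12.22
eef_pos: [703.6, -82.5, 198.5]
tcp_rot: [3.141, -0.002, 2.929]
contact_force: [0.4, 0.2, -1.6]
opening: 0.175
grasp_force: 68.6
```

Run:
```python
from h import *
f=grab("wrist",5);s=r.sense();print(s["clock"],s["eef_pos"],s["tcp_rot"],s["opening"]*85.4,s["grasp_force"],s["contact_force"])
save(crop(f,130,60,390,255,3),"w5")
for p in ((632.6,-67.5,110),(704,-83.5,173+22)): print((proj(f,p)-[130,60])*3)
```

```text
12.275 [703.64704369 -82.12473943 198.8011129 ] [ 3.14142079e+00 -1.30484712e-03  2.92925320e+00] 14.980636792010733 68.63355159759521 [ 0.71351018 -0.94570433 -1.50662718]
[385.51897916 163.23170298]
[383.20234251 554.27374559]
```

View pics/w5.png

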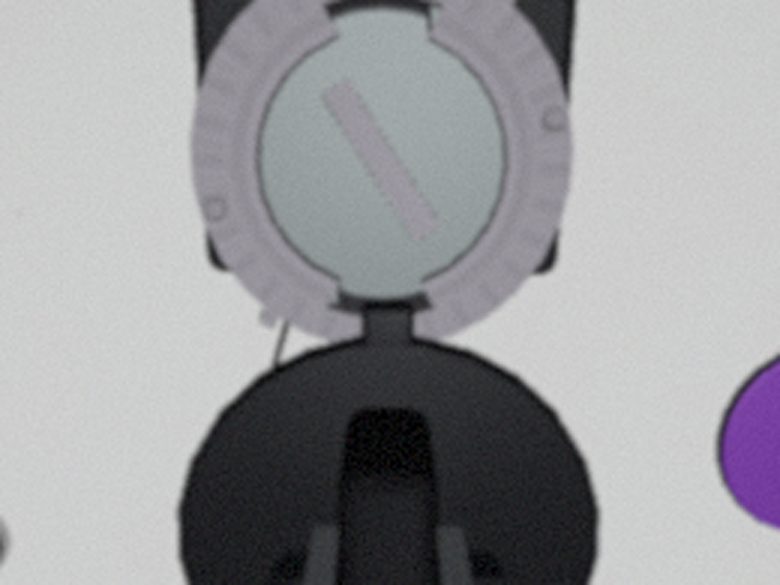

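The opening is centred near (382,160) with its slots in line with the image's vertical, the pins at (553,118) and (216,208), and the lid's ear at (388,320), about a millimetre off. I'll fit the rings numerically.

Run:
```python
from h import *
from scipy.optimize import least_squares
from scipy.ndimage import map_coordinates,gaussian_filter
f=dict(np.load("wrist5.npz"));g=f["image"].astype(float)
st=gaussian_filter(g[...,0]+g[...,2]-2*g[...,1],.7); gr=gaussian_filter(g.mean(2),.7)
a=np.array([np.cos(-.2135),np.sin(-.2135)]);n=np.array([-a[1],a[0]]);c0=np.array([632,-69.])
def fit(img,c,r0,w,z,angs):
    for _ in range(3):
        P=[]
        for t in angs:
            u=-a*np.cos(t)+n*np.sin(t)   # t from front, towards +n
            rs=np.arange(r0-w,r0+w,.25)
            uv=np.array([proj(f,[*(c+q*u),z]) for q in rs])
            v=map_coordinates(img,[uv[:,1],uv[:,0]],order=1);k=np.argmax(abs(np.gradient(v)));P.append(c+rs[k]*u)
        P=np.array(P);x=least_squares(lambda x:np.hypot(*(P-x[:2]).T)-x[2],[*c,r0],loss="soft_l1").x;c=x[:2]
    return x,np.std(np.hypot(*(P-c).T)-x[2])
side=np.r_[np.linspace(.5,2.5,50),np.linspace(-2.5,-.5,50)]
for nm,img,r0,w,z,an in (("inner steel",st,34,4,110,side),("inner grey",gr,34,4,110,side),("outer steel",st,52,5,110,np.r_[np.linspace(.9,2.4,50),np.linspace(-2.2,-1,50)])):
    x,sd=fit(img,c0,r0,w,z,an);d=x[:2]-c0;print(nm,x.round(2),"a,n rel (632,-69):",(d@a).round(2),(d@n).round(2),"sd",sd.round(2))
# pins
for U,V in ((553,118),(216,208)): p=plane(f,((U)/3+130,V/3+60),112)[:2];d=p-c0;print("pin",d@a,d@n,np.hypot(*d),np.degrees(np.arctan2(d@n,-d@a)))
# lid disc top outline z=s-27.6+22, centred at tcp
s=np.array([703.65,-82.12]);zt=198.8-27.6
x,sd=fit(gr,s,44,5,zt+18,np.r_[np.linspace(.3,1.2,40),np.linspace(-1.2,-.3,40)]);d=x[:2]-s;print("lid disc rel tcp a,n",(d@a).round(2),(d@n).round(2),x[2],sd)
# ear lateral edges
for q in (47,48.5):
    ls=np.arange(-14,14,.25);uv=np.array([proj(f,[*(s-a*q+l*n),zt+22]) for l in ls]);v=map_coordinates(gr,[uv[:,1],uv[:,0]],order=1);gg=np.gradient(v);print("ear lateral",ls[gg.argmin()],ls[gg.argmax()])
# slot lateral edges at q=38
for q in (38,40,-38,-40):
    ls=np.arange(-18,18,.25);uv=np.array([proj(f,[*(c0-a*q+l*n),110]) for l in ls]);v=map_coordinates(st,[uv[:,1],uv[:,0]],order=1);gg=np.gradient(v);print("slot",q,ls[gg.argmin()],ls[gg.argmax()])
```

```text
inner steel [632.2  -68.88  33.9 ] a,n rel (632,-69): 0.17 0.16 sd 0.32
inner grey [633.25 -69.68  33.8 ] a,n rel (632,-69): 1.36 -0.4 sd 0.65
outer steel [632.21 -68.91  52.57] a,n rel (632,-69): 0.18 0.13 sd 0.55
pin -11.467070030026369 46.50419441365787 47.897116751813115 76.1482530346947
pin 12.093118041318078 -45.444462732408454 47.025978958428006 -104.90150880465228
lid disc rel tcp a,n -0.59 -0.55 43.57054690571197 0.1906266358094049
ear lateral -5.25 4.25
ear lateral -5.25 4.25
slot 38 -12.5 15.75
slot 40 4.0 11.0
slot -38 -15.0 -11.5
slot -40 5.0 6.75
```

The inner and outer rings agree on the collar at (632.2,-68.9), with radii 33.9 and 52.6 as they should be. The lid sits at about (-0.6a, -0.5n) from the TCP, so I move the TCP over (632.9,-68.5).

>>> {"op": "arm_command", "data": {"deltas": [{"hand": 0, "tx": 24, "ty": -0.6, "tz": 0, "wx": 0, "wy": 0, "wz": 0}, {"hand": 0, "tx": 28, "ty": -0.5, "tz": 0, "wx": 0, "wy": 0, "wz": 0}, {"hand": 0, "tx": 20, "ty": -0.5, "tz": 14, "wx": 0, "wy": 0, "wz": 0}, {"hand": 0, "tx": 0, "ty": 0, "tz": 25, "wx": 0, "wy": 0, "wz": 0}, {"hand": 0, "tx": 0, "ty": 0, "tz": 15, "wx": 0, "wy": 0, "wz": 0}, {"hand": 0, "tx": 0, "ty": 0, "tz": 0, "wx": 0, "wy": 0, "wz": 0}, {"hand": 0, "tx": 0, "ty": 0, "tz": 0, "wx": 0, "wy": 0, "wz": 0}]}}

```text
clock: 13.15
eef_pos: [634.3, -69.2, 145.9]
tcp_rot: [3.141, 0.001, 2.929]
contact_force: [0.7, -1.0, -1.5]
opening: 0.176
grasp_force: 68.6
```

>>> {"op": "arm_command", "data": {"deltas": [{"hand": 0, "tx": 1.5, "ty": 0.4, "tz": 4, "wx": 0, "wy": 0, "wz": 0}, {"hand": 0, "tx": 0, "ty": 0, "tz": 4, "wx": 0, "wy": 0, "wz": 0}, {"hand": 0, "tx": 0, "ty": 0, "tz": 4, "wx": 0, "wy": 0, "wz": 0}, {"hand": 0, "tx": 0, "ty": 0, "tz": 4, "wx": 0, "wy": 0, "wz": 0}, {"hand": 0, "tx": 0, "ty": 0, "tz": 0, "wx": 0, "wy": 0, "wz": 0}]}}

```text
clock: 13.78
eef_pos: [632.0, -68.6, 128.8]
tcp_rot: [-3.142, -0.001, 2.929]
contact_force: [0.1, -0.3, -1.0]
opening: 0.168
grasp_force: 68.6
```

>>> {"op": "arm_command", "data": {"deltas": [{"hand": 0, "tx": 0, "ty": 0, "tz": 3, "wx": 0, "wy": 0, "wz": 0}, {"hand": 0, "tx": 0, "ty": 0, "tz": 2, "wx": 0, "wy": 0, "wz": 0}, {"hand": 0, "tx": 0, "ty": 0, "tz": 0, "wx": 0, "wy": 0, "wz": 0}]}}

```text
clock: 14.15
eef_pos: [632.2, -68.6, 124.1]
tcp_rot: [-3.142, -0.0, 2.929]
contact_force: [0.3, 0.4, -1.6]
opening: 0.172
grasp_force: 68.6
```

>>> {"op": "arm_command", "data": {"deltas": [{"hand": 0, "tx": 0, "ty": 0, "tz": 1, "wx": 0, "wy": 0, "wz": 0}, {"hand": 0, "tx": 0, "ty": 0, "tz": 0.5, "wx": 0, "wy": 0, "wz": 0}, {"hand": 0, "tx": 0, "ty": 0, "tz": 0, "wx": 0, "wy": 0, "wz": 0}]}}

```text
clock: 14.52
eef_pos: [632.4, -68.6, 123.6]
tcp_rot: [3.142, 0.0, 2.929]
contact_force: [-1.9, 0.6, 4.7]
opening: 0.171
grasp_force: 69.8
```

Seated: z stops at 123.6, which puts the lid's origin at 96.0, with a light contact force. Now the twist.

>>> {"op": "arm_command", "data": {"deltas": [{"hand": 0, "tx": 0, "ty": 0, "tz": 0.5, "wx": 0, "wy": 0, "wz": 0}, {"hand": 0, "tx": 0, "ty": 0, "tz": 0, "wx": 0, "wy": 0, "wz": 0.1}, {"hand": 0, "tx": 0, "ty": 0, "tz": 0, "wx": 0, "wy": 0, "wz": 0.1}, {"hand": 0, "tx": 0, "ty": 0, "tz": 0, "wx": 0, "wy": 0, "wz": 0.1}, {"hand": 0, "tx": 0, "ty": 0, "tz": 0, "wx": 0, "wy": 0, "wz": 0.1}, {"hand": 0, "tx": 0, "ty": 0, "tz": 0, "wx": 0, "wy": 0, "wz": 0}], "squeeze": 110}}

```text
clock: 15.28
eef_pos: [633.2, -69.2, 123.7]
tcp_rot: [3.141, 0.002, 2.528]
contact_force: [-0.8, -0.9, 7.2]
opening: 0.165
grasp_force: 108.1
```

>>> {"op": "arm_command", "data": {"deltas": [{"hand": 0, "tx": 0, "ty": 0, "tz": 0, "wx": 0, "wy": 0, "wz": 0.1}, {"hand": 0, "tx": 0, "ty": 0, "tz": 0, "wx": 0, "wy": 0, "wz": 0.1}, {"hand": 0, "tx": 0, "ty": 0, "tz": 0, "wx": 0, "wy": 0, "wz": 0.04}, {"hand": 0, "tx": 0, "ty": 0, "tz": 0, "wx": 0, "wy": 0, "wz": 0}, {"hand": 0, "tx": 0, "ty": 0, "tz": 0, "wx": 0, "wy": 0, "wz": 0}]}}

```text
clock: 15.9
eef_pos: [633.0, -69.3, 123.7]
tcp_rot: [3.141, 0.002, 2.289]
contact_force: [-1.7, -3.3, 9.1]
opening: 0.168
grasp_force: 108.2
```

Run:
```python
from h import *
f=grab("wrist",6);q=grab("scene",6);s=r.sense();print(s["clock"],s["eef_pos"],s["tcp_rot"],s["wrist_torque"],s["opening"]*85.4,s["grasp_force"],s["contact_force"])
o=np.zeros((600,800,3),np.uint8);o[:450,:500]=crop(f,160,90,360,270,2.5);o[:360,502:800]=crop(q,212,140,287,230,4)[:360,:298]
save(o,"w6")
```

```text
16.0 [633.08092423 -69.30783203 123.75888887] [3.14093936e+00 2.07997778e-03 2.28894514e+00] [-0.52727892  0.55382132  0.00132143] 14.188389734301147 108.18298101425171 [-1.9270084  -2.33344005  8.73926567]
```

View pics/w6.png

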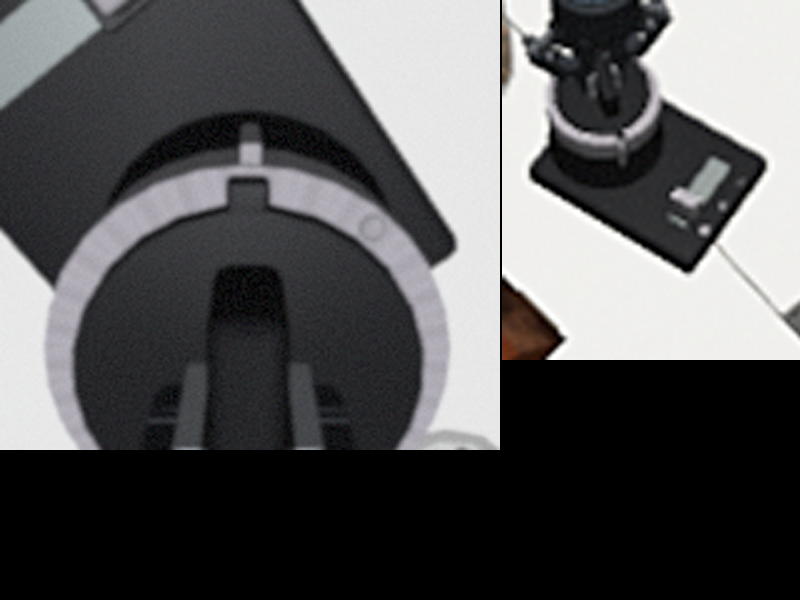

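The ear at (249,195) is in line with the rib at (251,140), short of the pin at (372,228), and the slide is still at the big dot. I add a hair more twist and check the torque.

>>> {"op": "arm_command", "data": {"deltas": [{"hand": 0, "tx": 0, "ty": 0, "tz": 0, "wx": 0, "wy": 0, "wz": 0.011}, {"hand": 0, "tx": 0, "ty": 0, "tz": 0, "wx": 0, "wy": 0, "wz": 0}, {"hand": 0, "tx": 0, "ty": 0, "tz": 0, "wx": 0, "wy": 0, "wz": 0}]}}

```text
clock: 16.38
eef_pos: [633.0, -69.3, 123.7]
tcp_rot: [3.141, 0.002, 2.278]
contact_force: [-1.3, -3.4, 8.2]
opening: 0.168
grasp_force: 108.2
```

Run:
```python
from h import *
f=grab("wrist",7)
for _ in range(2):
    s=r.sense();print(s["clock"],s["eef_pos"],s["tcp_rot"],s["wrist_torque"],s["joint_efforts"],s["grasp_force"],s["contact_force"])
    if _==0: grab("top",7)
# ear centre vs rib centre directions about collar axis (wrist camera)
from scipy.ndimage import map_coordinates,gaussian_filter
g=gaussian_filter(f["image"].astype(float).mean(2),.6);a=np.array([np.cos(-.2135),np.sin(-.2135)]);n=np.array([-a[1],a[0]]);c=np.array([632.5,-68.9])
def prof(q,z,h):
    t=np.linspace(.65-h,.65+h,200);uv=np.array([proj(f,[*(c+q*(-a*np.cos(k)+n*np.sin(k))),z]) for k in t]);v=map_coordinates(g,[uv[:,1],uv[:,0]],order=1);d=np.gradient(v);return t[d.argmin()],t[d.argmax()]
print("ear edges",prof(48,118,.2),prof(47,118,.2),"rib edges",prof(54.5,110,.1),prof(55.5,110,.1))
```

```text
16.425 [633.05635195 -69.35330479 123.7361779 ] [3.14101247e+00 2.13651054e-03 2.27826726e+00] [-0.49195844  0.52853585  0.19966889] [  1.72182675 -60.34305811 -27.87816346   0.94820123  -0.71155278
   0.18079537] 108.19369196891785 [-1.46236607 -2.16593171  7.81949157]
16.475 [633.05954986 -69.3594371  123.73154799] [3.14102983e+00 2.17168925e-03 2.27830144e+00] [-0.49998788  0.49518206  0.16662175] [  1.71894103 -60.34156322 -27.87856221   0.94785098  -0.71182396
   0.18084991] 108.19390296936035 [-1.06730388 -3.02315671  8.60812487]
ear edges (np.float64(0.5444723618090452), np.float64(0.749497487437186)) (np.float64(0.5404522613065327), np.float64(0.7575376884422111)) rib edges (np.float64(0.6967336683417086), np.float64(0.6082914572864322)) (np.float64(0.6957286432160804), np.float64(0.6092964824120604))
```

The ear's centre is at 0.647 rad and the rib's at 0.652, and the spring torque is about 0.18 N m, so I'm handing it in.

```bash
python3 -c "
from rig import r
print(r.sign_off())"
```

```text
the job is handed in; nothing more can be done
None
```

The job is handed in: the size slide is at its coarse stop, and the gripper is holding the lid fully down at half twist (about 0.65 rad, in line with the rib), not clicked into lock.

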